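Stand the knocked-over picture signs back up

TASK

On the treat-decorating table the red and the green picture signs have been knocked flat on their backs. With closed fingertips push against the raised foot of each one, from the side where the picture lies, until it tips over onto its foot and the sign stands upright again, about where it lay: only push, never grip, lift or carry a sign. Leave the blue sign and the three sprinkle jars standing where they are.

Things in the scene. Friction and masses are not known exactly. Their poses are not given: they have to be found in the camera images.
- red_sign: red L-shaped sign, starts flat on its back: plate 95 mm wide, 115 long, 4 thick, card side up; at its lower end the foot, 95 wide, 80 deep, 6 thick, stands up like a wall. Origin: middle of the outer corner edge (heel) of plate and foot, on the table. Lying: z up the foot, x along the plate to its free end (foot at x 0 to 6 mm), y along the heel. Standing upright: x points up.
- red_foot (a point): middle of the red sign's foot at its edge, 80 mm from the heel: the top edge of the raised foot while the sign lies. Pushing the upper half of the foot with a few newtons towards the sign's own -x, from above the plate, turns it about the heel; past some 20 degrees it goes over by itself, the foot flat on the table. The sign weighs 0.3 to 0.6 kg, most of it in the foot.
- green_sign: green L-shaped sign, starts flat on its back: plate 95 mm wide, 115 long, 4 thick, card side up; at its lower end the foot, 95 wide, 80 deep, 6 thick, stands up like a wall. Origin: middle of the outer corner edge (heel) of plate and foot, on the table. Lying: z up the foot, x along the plate to its free end (foot at x 0 to 6 mm), y along the heel. Standing upright: x points up.
- green_foot (a point): middle of the green sign's foot at its edge, 80 mm from the heel: the top edge of the raised foot while the sign lies. Pushing the upper half of the foot with a few newtons towards the sign's own -x, from above the plate, turns it about the heel; past some 20 degrees it goes over by itself, the foot flat on the table. The sign weighs 0.3 to 0.6 kg, most of it in the foot.
- blue_sign: bystander: a like sign in blue that already stands upright, 115 mm tall, between or beside the other two; origin at the middle of its heel edge on the table, z up along the plate, foot reaching 80 mm along own -x, 95 mm wide along own y; must stay as it is
- red_jar: bystander: closed glass sprinkle jar with a red label and red cap, 48 mm across, 100 mm tall, origin at the centre of its underside; must stay standing where it is
- green_jar: bystander: closed glass sprinkle jar with a green label and white cap, 48 mm across, 100 mm tall, origin at the centre of its underside; must stay standing where it is
- blue_jar: bystander: closed glass sprinkle jar with a blue label and white cap, 48 mm across, 100 mm tall, origin at the centre of its underside; must stay standing where it is
Not all that is in view belongs to the job. Leave any purple look-alike of the green_sign alone. Leave any turquoise look-alike of the red_sign alone.

How it is judged:
At the end, for the whole second after the job is handed in: The red and the green sign each stand upright on the foot (plate within 0.1 rad of vertical, heel edge on the table), at rest, with the heel within 80 mm of where it started; the blue sign and the three jars stand within 30 mm of where they were (angle between each of red_sign, green_sign's own x axis and vertical below 0.1 rad and height (world z) of each of red_sign, green_sign below 0.012 m and distance of each of red_sign, green_sign from where it was at the start of the episode below 0.08 m and linear speed of each of red_sign, green_sign below 0.02 m/s and not (distance of blue_sign from where it was at the start of the episode above 0.03 m or angle between blue_sign's own z axis and vertical above 0.3 rad) and not (distance of red_jar from where it was at the start of the episode above 0.03 m or angle between red_jar's own z axis and vertical above 0.3 rad) and not (distance of green_jar from where it was at the start of the episode above 0.03 m or angle between green_jar's own z axis and vertical above 0.3 rad) and not (distance of blue_jar from where it was at the start of the episode above 0.03 m or angle between blue_jar's own z axis and vertical above 0.3 rad)); the robot touches nothing.
It fails at once if a fallen sign is lifted (heel more than 30 mm above the table) (height (world z) of any of red_sign, green_sign above 0.03 m).
It fails at once if a fallen sign is carried or shoved more than 120 mm away (distance of any of red_sign, green_sign from where it was at the start of the episode above 0.12 m).
It fails at once if the blue sign is moved more than 30 mm or tipped (distance of blue_sign from where it was at the start of the episode above 0.03 m or angle between blue_sign's own z axis and vertical above 0.3 rad).
It fails at once if a jar is moved more than 30 mm or tipped ((distance of red_jar from where it was at the start of the episode above 0.03 m or angle between red_jar's own z axis and vertical above 0.3 rad) or (distance of green_jar from where it was at the start of the episode above 0.03 m or angle between green_jar's own z axis and vertical above 0.3 rad) or (distance of blue_jar from where it was at the start of the episode above 0.03 m or angle between blue_jar's own z axis and vertical above 0.3 rad)).
It also fails if it takes over 54 s, if anything falls off the work surface, if the arm or the gripper's body presses on something with over 40 N, if the wrist force passes 120 N, or if a joint passes its speed limit or range.

ROBOT

A 7-joint arm with a two-finger parallel gripper is mounted at the origin on the work surface. World frame = base frame: x ahead of the robot, y to its left, z up, the work surface at z = 0. Lengths are in m, angles in rad, forces in N, time in s.
With the tool pointing down it reaches from about 0.4 to 0.875 m from the base axis. Payload 19.3 kg.
Tool frame: the origin (TCP) lies at the very end of the fingers, on their centre line; the grasp point (between the pads) lies 19 mm behind it; z points along the fingers, y is the direction in which the jaws open and shut (so a half turn about z gives the same grasp; the last joint's range is limited). The gripper opens to 85 mm and grips with 20 to 120 N. Pads are 22 mm wide; open, the fingers measure 114 mm over their backs; the gripper's body (76 mm by 85 mm) begins 54 mm behind the grasp point. The pads swing forward as they close: fully open they stand 13 mm farther back than shut.
Start: joints at [-1.231, 0.521, -0.036, 1.599, 0.021, 1.021, -0.113], TCP at [0.249, 0.573, 0.231] pointing down, gripper open.
Joint ranges: [-2.91, 2.91], [-0.3, 2.13], [-1.5, 1.42], [0.17, 2.43], [-1.26, 4.41], [0.16, 1.93], [-2.52, 2.52]. Speed limits (rad/s): [1.89, 1.89, 2.39, 2.39, 3.01, 3.01, 3.01].

INTERFACE

Orientations are given as [roll, pitch, yaw] about the fixed x, y, z axes, in that order (R = Rz(yaw) Ry(pitch) Rx(roll)).
In Python, from workcell import bot gives the robot as it stands.
- The arm moves only by the tool carry_out, never from a script. Its argument "targets" is a list of rows, each a list of 7 numbers: the shift along the tool's x, y, z in mm, then the turn, a rotation vector about the tool's x, y, z in units of 6 degrees (1.0 is 6 degrees), then the closure in counts, from 0 (fully open) to 255 (shut). A call has 1 to 5 rows; each row shifts and turns the commanded pose from where the row before left it, along the tool's axes as they then stand; what a row does not reach is not made up. A row lasts 1/12 s, in which the tool goes at most 41.7 mm and 7.16 degrees, less where a joint would pass 70% of its speed; a pose out of reach is approached as far as the arm can. A call is refused whole if a number of a shift passes 41.7 or a number of a turn 1, either way. A call with a gripper value outside its range is refused whole. The fingers move at their own pace and stop on an object; "force" is the grip in N (left out, the last holds). Time passes only in rows, so rows that do not move let the fingers close. It gives the time, the measured TCP pose, the force and the opening at its end, in the units of the state.
- bot.observe(): the state, without advancing time (a new reading comes with each control period).
- bot.grab_frame(name): name is "scene" or "top" or "wrist"; returns a dict with "color" (480x640x3 uint8, red, green, blue), "z_map" (480x640 float32, m along the optical axis (not along the pixel's ray), 0 where there is no reading), "K" (3x3 intrinsics, pixels), "cam_to_world" (4x4, takes a point from camera to world coordinates); the wrist camera has in their place "T_tool_cam" (4x4, takes a point from camera to tool coordinates, whose origin is the TCP and whose axes are the flange's). Camera axes: x right, y down, z forward; pixel columns grow to the right and rows downward; lengths in m; the calibration is good to about 2 mm. A picture is of the moment at which its call begins: read the wrist's pose just before it.
- bot.job_done(): hands the job in, once; it reports no verdict.
The state is a dict: "clock": time; "qpos": joint angles; "qd": joint speeds; "joint_efforts": joint torques, N m; "position": TCP position; "tool_rot": TCP orientation; "force": force on the tool from outside, world axes, zero at the start; "moment": the same for the moment, N m; "grip_width": finger opening in m.
Only numpy, scipy, OpenCV 4.12 (cv2) and the standard library are available. Lean on these libraries where they do the work, as an engineer would, in place of code of your own. Each camera call takes 0.05 s, during which the arm holds its last target. There are 200 camera calls.

## Working session

There is one attempt and no reset: what is moved stays moved. The work goes in short steps, Python scripts to look and compute and a tool call to move; the robot and the scene stay as the last step left them, time stands still between calls to the robot, and variables do not carry over. Pictures are saved under pics/ and viewed, about 8 in all and at most 12, crops included, and the job is handed in when it is done.

Besides the shell and the picture viewer there is one more tool, called after "Emit:" as name([rows], argument=value, ...), one row to a line, values as JSON. carry_out: Moves the arm, as the interface text tells. Its arguments: {"type":"object","properties":{"targets":{"type":"array","items":{"type":"array","items":{"type":"number"}}},"force":{"type":"number"}},"required":["targets"]}

```bash
mkdir -p pics
python3 - <<'E'
from workcell import bot
import cv2,numpy as np
s=bot.observe();print({k:np.round(v,3) for k,v in s.items()})
for n in("top","scene"):
    f=bot.grab_frame(n);cv2.imwrite(f"pics/{n}0.png",f["color"][:,:,::-1]);np.savez(f"{n}0.npz",**f)
    print(n,f["K"].round(1).tolist(),f["cam_to_world"].round(3).tolist())
E
```

```text
{'clock': np.float64(0.0), 'qpos': array([-1.231,  0.522, -0.036,  1.6  ,  0.021,  1.021, -0.113]), 'qd': array([ 0.001, -0.001, -0.002, -0.002, -0.001, -0.   ,  0.001]), 'joint_efforts': array([ 1.0000e-03, -9.2711e+01,  1.9810e+00, -3.6992e+01,  1.8000e-02,
        8.0000e-03,  0.0000e+00]), 'position': array([0.249, 0.573, 0.231]), 'tool_rot': array([-3.14 ,  0.   ,  2.732]), 'force': array([ 0.752, -0.342,  0.613]), 'moment': array([-0.009,  0.038, -0.005]), 'grip_width': np.float64(0.086)}
top [[506.6, 0.0, 316.6], [0.0, 506.6, 239.1], [0.0, 0.0, 1.0]] [[-0.014, -0.996, 0.086, 0.452], [-1.0, 0.013, -0.013, -0.03], [0.011, -0.087, -0.996, 1.009], [0.0, 0.0, 0.0, 1.0]]
scene [[434.8, 0.0, 317.5], [0.0, 434.8, 234.8], [0.0, 0.0, 1.0]] [[0.624, 0.487, -0.611, 1.052], [0.781, -0.406, 0.474, -0.417], [-0.017, -0.773, -0.634, 0.636], [0.0, 0.0, 0.0, 1.0]]
```

View pics/top0.png

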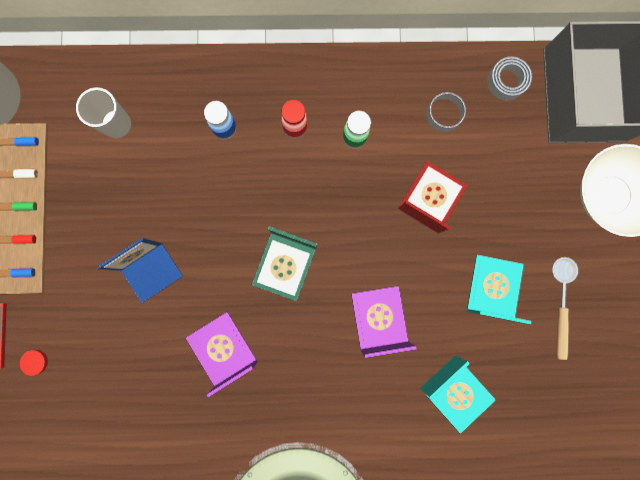

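View pics/scene0.png

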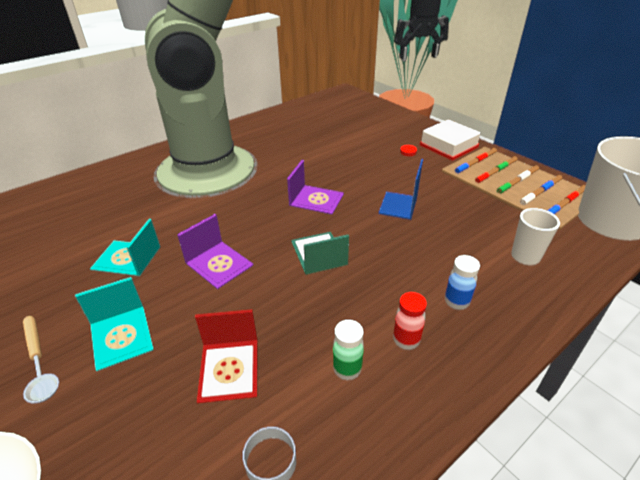

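Red sign (fallen, white card): top (435,195), with its foot at lower left. Green sign (fallen): top (285,265), with its foot at the upper edge. The look-alikes are turquoise at (497,287) and (460,395) and purple at (220,348) and (382,320). The blue sign is upright at (140,268), and the jars are at (219,118), (294,117) and (358,127). Next I'll measure the two targets from depth.

```bash
cat > h.py <<'E'
import numpy as np,cv2
def cloud(f):
    v,u=np.mgrid[:480,:640];z=f["z_map"];K=f["K"]
    p=np.stack([(u-K[0,2])/K[0,0]*z,(v-K[1,2])/K[1,1]*z,z],-1);T=f["cam_to_world"]
    return p@T[:3,:3].T+T[:3,3]
def masks(f):
    h=cv2.cvtColor(f["color"],cv2.COLOR_RGB2HSV).astype(int);H,S,V=h[...,0],h[...,1],h[...,2]
    return {"red":((H<6)|(H>174))&(S>170)&(V>70),"green":(H>65)&(H<86)&(S>90)&(V>30)}
E
python3 - <<'E'
from h import *
f=dict(np.load("top0.npz"));P=cloud(f);M=masks(f)
rois={"red":(395,470,155,235),"green":(245,322,222,305)}
for n,(a,b,c,d) in rois.items():
    m=np.zeros((480,640),bool);m[c:d,a:b]=M[n][c:d,a:b];m&=f["z_map"]>0
    p=P[m];print(n,len(p),"z pct",np.percentile(p[:,2],[1,10,50,90,99]).round(3))
    pl=p[p[:,2]<.013];ft=p[p[:,2]>.02]
    r=cv2.minAreaRect((pl[:,:2]*1000).astype(np.float32));print(" plate rect",r,cv2.boxPoints(r).round(0).tolist())
    top=p[p[:,2]>.07];r=cv2.minAreaRect((top[:,:2]*1000).astype(np.float32));print(" foot top",len(top),top.mean(0).round(3),r,cv2.boxPoints(r).round(0).tolist())
    r=cv2.minAreaRect((ft[:,:2]*1000).astype(np.float32));print(" foot all",cv2.boxPoints(r).round(0).tolist())
im=np.hstack([cv2.resize(f["color"][y:y+110,x:x+110],(400,400)) for x,y in((380,145),(230,210))])
cv2.imwrite("pics/crop.png",im[:,:,::-1])
E
```

```text
red 984 z pct [-0.002  0.001  0.014  0.078  0.081]
 plate rect ((619.3381958007812, -282.62420654296875), (106.69281005859375, 117.70774841308594), 57.55180358886719) [[541.0, -296.0], [640.0, -359.0], [698.0, -269.0], [598.0, -206.0]]
 foot top 186 [ 0.575 -0.247  0.078] ((575.1206665039062, -247.3228302001953), (94.39768981933594, 6.22077751159668), 57.857357025146484) [[547.0, -286.0], [553.0, -289.0], [603.0, -209.0], [598.0, -206.0]]
 foot all [[547.0, -285.0], [553.0, -289.0], [603.0, -209.0], [597.0, -206.0]]
green 899 z pct [-0.001  0.001  0.004  0.079  0.081]
 plate rect ((485.48486328125, 23.770366668701172), (93.31510925292969, 107.18212127685547), 69.28535461425781) [[419.0, -1.0], [519.0, -39.0], [552.0, 48.0], [452.0, 86.0]]
 foot top 160 [0.538 0.003 0.079] ((538.1607055664062, 3.666584014892578), (93.1168441772461, 6.017264366149902), 69.1340560913086) [[519.0, -39.0], [524.0, -41.0], [558.0, 46.0], [552.0, 48.0]]
 foot all [[519.0, -39.0], [525.0, -41.0], [557.0, 46.0], [552.0, 48.0]]
```

View pics/crop.png

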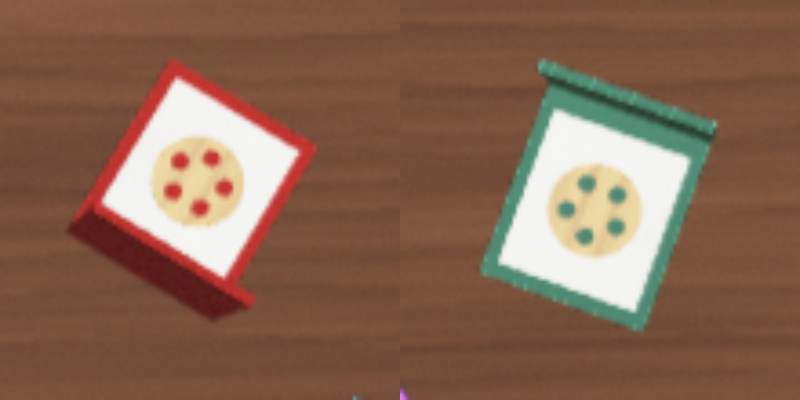

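The crop confirms both targets: red and green frames with a white card, and plates and foot edges measuring about 94 x 6 mm at z 0.079. The sizes match the description. Green pushes along (0.935,-0.357) and red along (-0.847,0.53). I'll move above green with closed fingers.

Emit:
carry_out([
  [-22, -20, 0, 0, 0, -0.1, 255],
  [-22, -20, 0, 0, 0, -0.1, 255],
  [-22, -20, 0, 0, 0, -0.1, 255],
  [-22, -20, 0, 0, 0, -0.1, 255],
  [-22, -20, 0, 0, 0, 0, 255],
], force=60)

```text
clock: 0.52
position: [0.3132, 0.4375, 0.2311]
tool_rot: [-3.141, -0.0, 2.775]
force: [1.2, 0.5, -0.4]
grip_width: 0.0257
```

Emit:
carry_out([
  [-22, -20, 0, 0, 0, 0, 255],
  [-22, -20, 0, 0, 0, 0, 255],
  [-22, -20, 0, 0, 0, 0, 255],
  [-22, -20, 0, 0, 0, 0, 255],
  [-22, -20, 0, 0, 0, 0, 255],
])

```text
clock: 0.93
position: [0.3799, 0.3047, 0.2312]
tool_rot: [-3.141, -0.0, 2.774]
force: [1.0, 0.4, -0.3]
grip_width: -0.0
```

Emit:
carry_out([
  [-22, -20, 0, 0, 0, 0, 255],
  [-22, -20, 0, 0, 0, 0, 255],
  [-22, -20, 0, 0, 0, 0, 255],
  [-22, -20, 0, 0, 0, 0, 255],
  [-22, -20, 0, 0, 0, 0, 255],
])

```text
clock: 1.35
position: [0.4466, 0.1718, 0.2313]
tool_rot: [-3.142, -0.0, 2.774]
force: [1.0, 0.5, 0.7]
grip_width: 0.0001
```

Emit:
carry_out([
  [-22, -20, 0, 0, 0, 0, 255],
  [-22, -20, 0, 0, 0, 0, 255],
  [-22, -20, 0, 0, 0, 0, 255],
  [0, 0, 0, 0, 0, 0, 255],
  [0, 0, 0, 0, 0, 0, 255],
])

```text
clock: 1.77
position: [0.4865, 0.0921, 0.231]
tool_rot: [-3.141, -0.0, 2.771]
force: [-1.2, 1.1, -0.4]
grip_width: 0.0001
```

Emit:
carry_out([
  [-12, -21, 0, 0, 0, 0, 255],
  [-12, -21, 0, 0, 0, 0, 255],
  [-13, -22, 0, 0, 0, 0, 255],
  [0, 0, 30, 0, 0, 0, 255],
  [0, 0, 30, 0, 0, 0, 255],
])

```text
clock: 2.18
position: [0.4985, 0.0203, 0.1715]
tool_rot: [3.14, 0.003, 2.773]
force: [0.8, 0.9, -1.2]
grip_width: -0.0001
```

Emit:
carry_out([
  [0, 0, 30, 0, 0, 0, 255],
  [0, 0, 30, 0, 0, 0, 255],
  [0, 0, 30, 0, 0, 0, 255],
  [0, 0, 19, 0, 0, 0, 255],
  [0, 0, 0, 0, 0, 0, 255],
])

```text
clock: 2.6
position: [0.4955, 0.0214, 0.059]
tool_rot: [-3.139, -0.005, 2.775]
force: [-0.8, 0.1, -0.7]
grip_width: 0.0004
```

Emit:
carry_out([
  [-8, 0, 0, 0, 0, 0, 255],
  [-8, 0, 0, 0, 0, 0, 255],
  [-5, 0, 0, 0, 0, 0, 255],
  [-4, 0, 0, 0, 0, 0, 255],
  [-4, 0, 0, 0, 0, 0, 255],
])

```text
clock: 3.02
position: [0.5258, 0.0099, 0.0632]
tool_rot: [3.141, 0.001, 2.773]
force: [-0.1, -0.6, -0.1]
grip_width: -0.0002
```

Emit:
carry_out([
  [-3, 0, 0, 0, 0, 0, 255],
  [-3, 0, 0, 0, 0, 0, 255],
  [-3, 0, 0, 0, 0, 0, 255],
  [-3, 0, 0, 0, 0, 0, 255],
  [-3, 0, 0, 0, 0, 0, 255],
])

```text
clock: 3.43
position: [0.539, 0.0046, 0.0623]
tool_rot: [-3.142, -0.0, 2.774]
force: [-0.2, 0.8, 0.3]
grip_width: -0.0002
```

Run:
```python
from workcell import bot
from h import *
print(bot.observe()["force"],bot.observe()["position"])
f=bot.grab_frame("scene");cv2.imwrite("pics/s1.png",f["color"][150:400,180:480,::-1])
```

```text
[-0.18024481  0.7579975   0.27454584] [0.53898995 0.00457834 0.06229879]
```

View pics/s1.png

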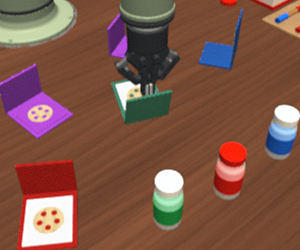

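The fingertips are behind green's foot at crop (150,95), and it has barely moved or is only starting to lean. I'll keep pushing.

Emit:
carry_out([
  [-3, 0, 0, 0, 0, 0, 255],
  [-3, 0, 0, 0, 0, 0, 255],
  [-3, 0, 0, 0, 0, 0, 255],
  [-3, 0, 0, 0, 0, 0, 255],
  [-3, 0, 0, 0, 0, 0, 255],
])

```text
clock: 3.9
position: [0.5531, -0.0009, 0.0623]
tool_rot: [-3.142, 0.0, 2.774]
force: [-1.0, 0.0, 0.2]
grip_width: -0.0001
```

Run:
```python
from workcell import bot
from h import *
f=bot.grab_frame("scene");cv2.imwrite("pics/s2.png",cv2.resize(f["color"][190:310,250:400,::-1],(750,600)))
m=masks(f)["green"];m[:200]=0;m[300:]=0;m[:,:280]=0;m[:,360:]=0
p=cloud(f)[m];h=p[p[:,2]>.04];print(len(p),p[:,2].max(),h.mean(0),p[p[:,2]>p[:,2].max()-.006].mean(0))
```

```text
906 0.635888028742792 [ 0.56115018 -0.01882349  0.05720029] [ 1.05194767 -0.41703785  0.63588803]
```

View pics/s2.png

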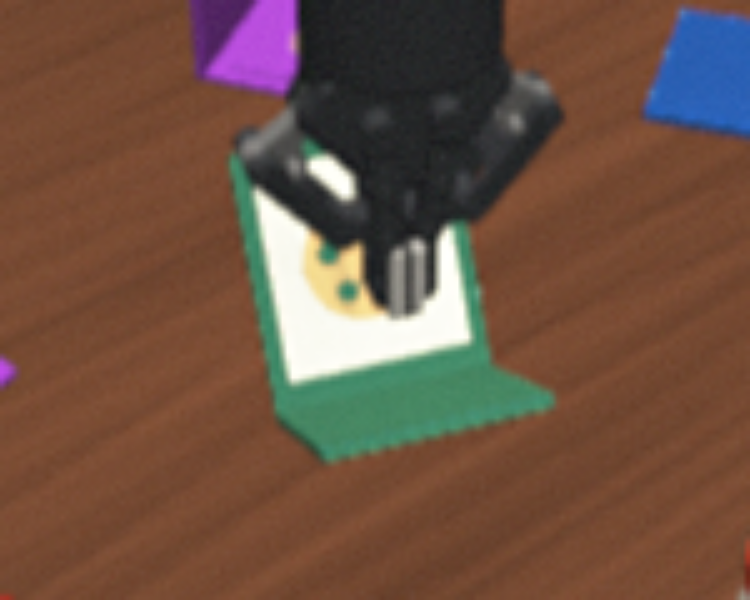

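Green has gone over: its foot now lies toward the camera and the plate is upright behind the fingers. I'll move forward slightly to clear the plate, then go straight up.

Emit:
carry_out([
  [-6, 0, 0, 0, 0, 0, 255],
  [-6, 0, 0, 0, 0, 0, 255],
  [0, 0, 0, 0, 0, 0, 255],
  [0, 0, -15, 0, 0, 0, 255],
  [0, 0, -25, 0, 0, 0, 255],
])

```text
clock: 4.37
position: [0.5626, -0.0051, 0.1007]
tool_rot: [-3.14, -0.004, 2.774]
force: [-0.4, -0.2, -0.2]
grip_width: -0.0
```

Emit:
carry_out([
  [0, 0, -35, 0, 0, 0, 255],
  [0, 0, -35, 0, 0, 0, 255],
  [0, 0, -35, 0, 0, 0, 255],
  [0, 0, -15, 0, 0, 0, 255],
  [0, 0, 0, 0, 0, 0, 255],
])

```text
clock: 4.78
position: [0.5655, -0.005, 0.2261]
tool_rot: [3.139, 0.005, 2.773]
force: [0.8, -0.2, -0.1]
grip_width: 0.0005
```

Emit:
carry_out([
  [-16, -26, 0, 0, 0, 0, 255],
  [-16, -26, 0, 0, 0, 0, 255],
  [-16, -26, 0, 0, 0, 0, 255],
  [-16, -26, 0, 0, 0, 0, 255],
  [-16, -26, 0, 0, 0, 0, 255],
])

```text
clock: 5.2
position: [0.5916, -0.1564, 0.2214]
tool_rot: [-3.141, -0.001, 2.774]
force: [0.7, -0.4, 0.3]
grip_width: -0.0003
```

Emit:
carry_out([
  [-16, -26, 0, 0, 0, 0, 255],
  [-16, -26, 0, 0, 0, 0, 255],
  [-16, -26, 0, 0, 0, 0, 255],
  [-13, -23, 0, 0, 0, 0.9, 255],
  [0, 0, 0, 0, 0, 0.9, 255],
])

```text
clock: 5.62
position: [0.6112, -0.2774, 0.2211]
tool_rot: [-3.139, -0.0, 2.576]
force: [0.0, -0.3, 0.8]
grip_width: 0.0
```

Emit:
carry_out([
  [0, 0, 10, 0, 0, 0, 255],
  [0, 0, 0, 0, 0, 0, 255],
  [0, 0, 0, 0, 0, 0, 255],
])

```text
clock: 5.87
position: [0.6121, -0.2698, 0.2109]
tool_rot: [3.142, -0.002, 2.59]
force: [0.1, -0.5, 0.9]
grip_width: 0.0002
```

Run:
```python
from workcell import bot
from h import *
s=bot.observe();print(s["position"],s["tool_rot"])
f=bot.grab_frame("top");cv2.imwrite("pics/t2.png",f["color"][:,:,::-1])
```

```text
[ 0.61214722 -0.26979148  0.21090864] [ 3.14157049e+00 -2.30277275e-03  2.58980806e+00]
```

View pics/t2.png

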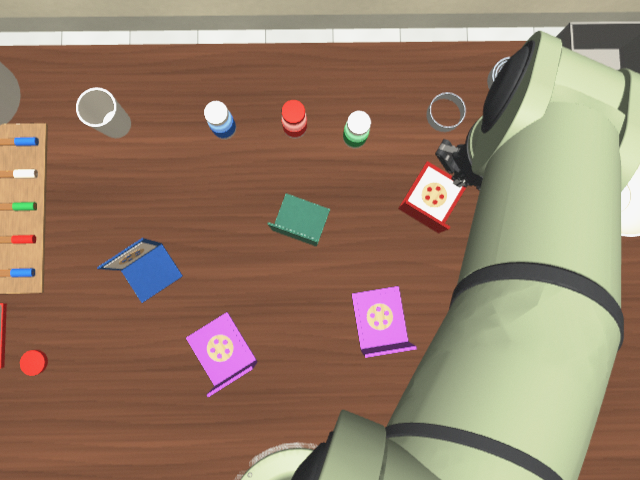

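Green stands upright at (300,220) and the jars have not moved. Red is under the gripper, still lying flat. I'll descend and push along tool +x.

Emit:
carry_out([
  [0, 0, 30, 0, 0, 0, 255],
  [0, 0, 30, 0, 0, 0, 255],
  [0, 0, 30, 0, 0, 0, 255],
  [0, 0, 30, 0, 0, 0, 255],
  [0, 0, 28, 0, 0, 0, 255],
])

```text
clock: 6.33
position: [0.6126, -0.2702, 0.0631]
tool_rot: [3.141, 0.0, 2.588]
force: [0.3, -0.6, 0.0]
grip_width: -0.0004
```

Emit:
carry_out([
  [0, 0, 0, 0, 0, 0, 255],
  [8, 0, 0, 0, 0, 0, 255],
  [8, 0, 0, 0, 0, 0, 255],
  [5, 0, 0, 0, 0, 0, 255],
  [4, 0, 0, 0, 0, 0, 255],
])

```text
clock: 6.75
position: [0.5913, -0.2578, 0.0663]
tool_rot: [3.141, 0.002, 2.586]
force: [0.3, 0.8, 0.0]
grip_width: -0.0002
```

Emit:
carry_out([
  [3, 0, 0, 0, 0, 0, 255],
  [3, 0, 0, 0, 0, 0, 255],
  [3, 0, 0, 0, 0, 0, 255],
  [3, 0, 0, 0, 0, 0, 255],
  [3, 0, 0, 0, 0, 0, 255],
])

```text
clock: 7.17
position: [0.5783, -0.25, 0.0644]
tool_rot: [-3.142, 0.0, 2.585]
force: [1.2, 0.3, 0.4]
grip_width: 0.0
```

Emit:
carry_out([
  [3, 0, 0, 0, 0, 0, 255],
  [3, 0, 0, 0, 0, 0, 255],
  [3, 0, 0, 0, 0, 0, 255],
  [3, 0, 0, 0, 0, 0, 255],
  [3, 0, 0, 0, 0, 0, 255],
])

```text
clock: 7.58
position: [0.5654, -0.2421, 0.0643]
tool_rot: [-3.142, -0.0, 2.585]
force: [-0.3, -0.2, -0.4]
grip_width: -0.0002
```

Run:
```python
from workcell import bot
from h import *
s=bot.observe();print(s["position"],s["force"])
f=bot.grab_frame("scene");cv2.imwrite("pics/s3.png",cv2.resize(f["color"][250:430,120:345,::-1],(750,600)))
```

```text
[ 0.5654469  -0.2420896   0.06426115] [-0.33334985 -0.20424084 -0.44826085]
```

View pics/s3.png

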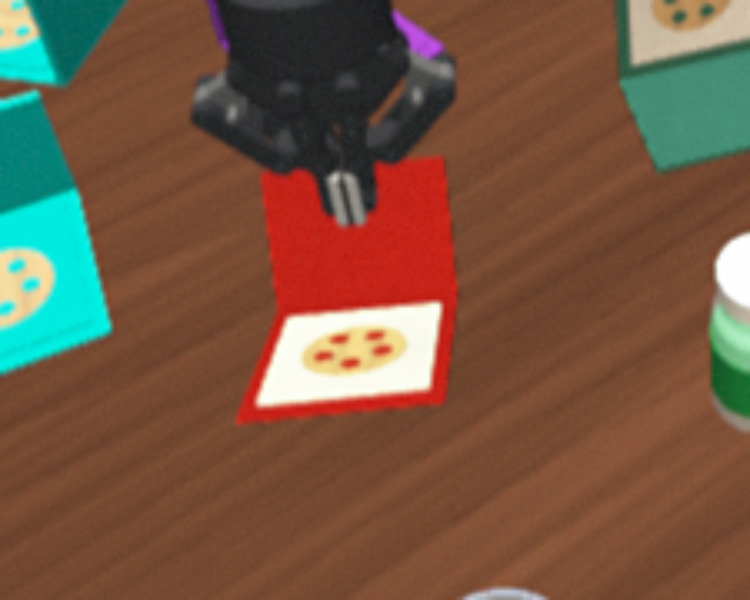

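Red is tipping, at roughly 20–30°. I'll carry on.

Emit:
carry_out([
  [3, 0, 0, 0, 0, 0, 255],
  [4, 0, 0, 0, 0, 0, 255],
  [4, 0, 0, 0, 0, 0, 255],
  [4, 0, 0, 0, 0, 0, 255],
  [4, 0, 0, 0, 0, 0, 255],
])

```text
clock: 8.05
position: [0.5493, -0.232, 0.0643]
tool_rot: [3.142, 0.0, 2.585]
force: [-0.6, 0.1, 0.1]
grip_width: -0.0001
```

Emit:
carry_out([
  [3, 0, 0, 0, 0, 0, 255],
  [0, 0, 0, 0, 0, 0, 255],
  [0, 0, 0, 0, 0, 0, 255],
  [0, 0, 0, 0, 0, 0, 255],
  [0, 0, 0, 0, 0, 0, 255],
])

```text
clock: 8.47
position: [0.5473, -0.2307, 0.0643]
tool_rot: [3.142, 0.0, 2.585]
force: [0.1, 0.4, 0.4]
grip_width: -0.0003
```

Run:
```python
from workcell import bot
from h import *
s=bot.observe();print(s["position"],s["force"])
f=bot.grab_frame("scene");cv2.imwrite("pics/s4.png",cv2.resize(f["color"][230:410,120:345,::-1],(750,600)))
```

```text
[ 0.54725363 -0.23072481  0.06432618] [0.05000781 0.38229091 0.44755293]
```

View pics/s4.png

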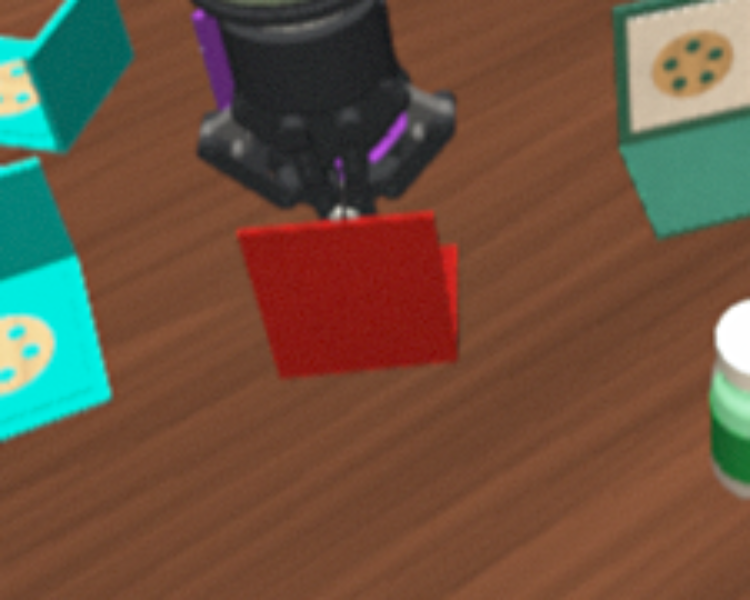

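Red is upright with the fingers free in front of the plate. I'll rise straight up and back off for a check.

Emit:
carry_out([
  [0, 0, -15, 0, 0, 0, 255],
  [0, 0, -35, 0, 0, 0, 255],
  [0, 0, -35, 0, 0, 0, 255],
  [0, 0, -40, 0, 0, 0, 255],
  [0, 0, -40, 0, 0, 0, 255],
])

```text
clock: 8.93
position: [0.5466, -0.2306, 0.231]
tool_rot: [-3.141, -0.001, 2.585]
force: [1.0, -0.2, -0.2]
grip_width: 0.0002
```

Emit:
carry_out([
  [0, 30, 0, 0, 0, 0, 255],
  [0, 30, 0, 0, 0, 0, 255],
  [0, 30, 0, 0, 0, 0, 255],
  [0, 0, 0, 0, 0, 0, 255],
  [0, 0, 0, 0, 0, 0, 255],
])

```text
clock: 9.35
position: [0.5952, -0.1525, 0.229]
tool_rot: [3.141, -0.0, 2.588]
force: [-0.8, -0.6, 1.0]
grip_width: 0.0
```

Run:
```python
from workcell import bot
from h import *
s=bot.observe();print(s["position"],s["force"],s["clock"])
f=bot.grab_frame("scene");g=bot.grab_frame("top");cv2.imwrite("pics/s5.png",f["color"][:,:,::-1])
start={"red":(.5725,-.2457),"green":(.541,.0024)}
for n,(x,y) in start.items():
  ps=[]
  for q in(f,g):
    P=cloud(q);m=masks(q)[n]&(q["z_map"]>0)&(np.hypot(P[...,0]-x,P[...,1]-y)<.14)&(P[...,2]<.125)
    ps.append(P[m]);print(n,len(ps[-1]),"zmax",ps[-1][:,2].max().round(3) if m.any() else 0)
  p=np.vstack(ps);pl=p[(p[:,2]>.02)]
  if len(pl)>30:
    c=pl.mean(0);nv=np.linalg.svd(pl-c)[2][2];print(" plate tilt",np.arcsin(abs(nv[2])),"rms",np.std((pl-c)@nv))
    mid=[(pl[:,k].max()+pl[:,k].min())/2 for k in(0,1)];print(" plate mid",np.round(mid,3),"moved",np.hypot(mid[0]-x,mid[1]-y))
g0=dict(np.load("top0.npz"))
d=np.abs(g0["color"].astype(int)-g["color"]).max(2)>40
for n,(a,b,c,e) in{"blue_sign":(95,185,235,305),"bj":(200,240,98,140),"rj":(278,310,98,138),"gj":(342,374,108,148)}.items():print(n,"changed px",d[c:e,a:b].sum())
```

```text
[ 0.59522231 -0.15252382  0.22902212] [-0.8189198  -0.64684551  1.01610898] 9.35
red 2701 zmax 0.116
red 0 zmax 0
 plate tilt 0.002299546170419812 rms 0.0009244094143035529
 plate mid [ 0.572 -0.246] moved 0.0006783948376904454
green 1658 zmax 0.116
green 1658 zmax 0.117
 plate tilt 0.010977251144009718 rms 0.0016448841260047853
 plate mid [0.543 0.   ] moved 0.0031889808598698655
blue_sign changed px 0
bj changed px 0
rj changed px 0
gj changed px 157
```

View pics/s5.png

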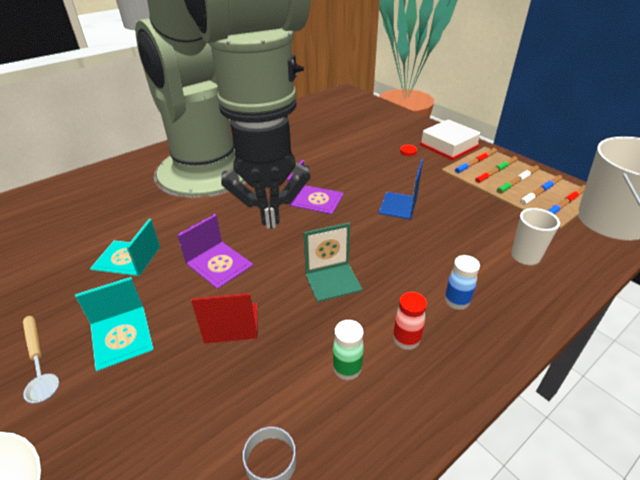

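Both signs stand upright, and the blue sign and jars are unchanged. The green jar's changed pixels in the top view come from the gripper now hiding part of it; in the scene view it is still at (348,350). I'm handing the job in.

```bash
python3 -c "
from workcell import bot
print(bot.job_done())"
```

```text
the job is handed in; nothing more can be done
None
```

I tipped the red and green signs upright onto their feet with closed-finger pushes and handed the job in at about 9.5 s. I did not grip or lift either sign.

- **Signs:** In the last check red was about 0.002 rad from vertical and green about 0.011 rad. Each had moved about 3 mm or less from where it lay, and both were 116–117 mm tall. Red was checked from the scene camera only, because the arm hid it from the top camera.
- **Forces:** The largest tool force I read on any axis was 1.2 N, close to sensor noise.
- **Bystanders:** The blue sign and the red and blue jars showed no changed pixels in the top view.
- **Disagreement:** The green jar did show 157 changed pixels in the top view. I put this down to the gripper hiding part of it, since the scene view shows it standing in its original place.

The gripper ended well above the table, touching nothing.

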